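Ready the packing camera: cap off, mast out to its second stop

TASK

Get the packing camera ready to film the gift box: lift the blue cap off its lens and set it, without dropping it, into the round wooden cap holder, standing with its open side down. Then press the orange release button on the camera head, pull the head up past the first stop to the second stop at the end of its travel, and finish still holding it there fully extended, because it sinks when let go; leave the other things on the bench where they are.

Things in the scene. Friction and masses are not known exactly. Their poses are not given: they have to be found in the camera images.
- monopod: fixed camera monopod: round dark foot (110 mm across, 15 mm high), upright black sleeve (34 mm thick; grey collar 39 mm thick, its top 115 mm above the bench), in it an aluminium tube (22 mm thick) that carries the white camera head. Origin on the bench on the sleeve's axis; z up, x horizontal towards the side with the orange release button
- head (a point): centre of the white camera head, a rounded box 40 mm (along x, the button's direction) by 44 mm (y) by 50 mm (z), rides up with the tube; 145 mm above the bench when closed, so its flat top is then at 170 mm. A black ring and a dark glass lens dome stand up to 18 mm above that top. Axes as monopod. Head and tube weigh 0.2 to 0.45 kg together
- button (a point): centre of the outer face of the orange release button, 18 mm wide and 20 mm high, in the middle of the head's +x face (25.5 mm from the head's centre line; it stands out 5.5 mm and pressed fully 0.5 mm); x points out of the button, away from the head
- release (a joint): travel of the release button in m: 0 out, 0.005 fully pressed in (spring, about 6 N); the catch is free beyond 0.004. Gripping the head across its x direction, with a pad on the button, presses it, and the button springs out again as soon as it is let go
- mast (a joint): how far the tube is pulled out in m: 0 closed, 0.042 first stop, 0.085 second stop (end of travel). Button out: a catch bars the way up at closed and at the first stop; kept pressed: the tube runs freely past both (2 to 6 N). Let go it sinks, from the second stop to about 0.057. A white ring on the tube clears the collar at the first stop, a yellow one at the second
- lens_cap: blue round cap, 38 mm across, 34 mm high, open below, 3 mm wall, 20 to 45 g, standing loosely over the lens on top of the head (3 mm or less off centre, lifts straight off); origin at the centre of its lower rim (170 mm above the bench at the start), z up
- cap_dish: fixed dark wooden cap holder, round, 60 mm across, 30 mm high, with a round recess 48 mm across and 10 mm deep in its top; origin on the bench under its centre
- dish_in (a point): centre of the recess floor of the cap holder, 20 mm above the bench
- tape_roll: bystander: roll of pale tape lying flat, 66 mm across, 24 mm high; origin under its centre
- rubber_stamp: bystander: small wooden stamp, 34 mm across, 57 mm high; origin under its centre
- sauce_bottle: bystander: amber bottle, 52 mm across, 150 mm high; origin under its centre
- spice_jar: bystander: glass jar with brass lid, 52 mm across, 80 mm high; origin under its centre
- tea_tin: bystander: green tin, 68 mm across, 90 mm high; origin under its centre
- soap_box: bystander: red carton, 70 x 50 x 35 mm; origin under its centre
- candle_jar: bystander: white candle jar, 68 mm across, 60 mm high; origin under its centre
Not all that is in view belongs to the job. Several things have the shape of the lens_cap; the one meant has the colours described above. Leave any red look-alike of the monopod alone.

How it is judged (in metres and radians):
On the way, in this order (a step that is already met when the one before it is completed fails the run):
1. the cap stands in the cap holder, let go (horizontal distance between lens_cap and dish_in below 0.008 m and z of lens_cap in the frame of dish_in between -0.004 and 0.004 m and angle between lens_cap's own z axis and vertical below 0.15 rad and contact force between the fingers and lens_cap below 0.05 N and linear speed of lens_cap below 0.03 m/s), for 0.2 s.
2. the release button is pressed while the mast is still closed (value of joint release above 0.004 m and value of joint mast below 0.012 m), for 0.1 s.
3. the head is pulled up to the second stop (value of joint mast above 0.079 m), for 0.2 s.
At the end, for the whole second after the job is handed in: The cap stands open side down in the recess of the cap holder (within 8 mm of its centre, within 4 mm of its floor, tilted under 0.15 rad, at rest and not touched by the fingers); the mast is out at its second stop (at least 79 of 85 mm), still, and the fingers are holding the head (over 2 N) (all of step 1 and value of joint mast above 0.079 m and velocity of joint mast between -0.02 and 0.02 m/s and contact force between the fingers and monopod above 2 N); the arm keeps its last pose, push and grip.
It fails at once if the cap is dropped (falls freely from more than about 20 mm) (linear speed of lens_cap above 0.6 m/s and contact force between anything else and lens_cap below 0.02 N).
It fails at once if a bystander is moved more than 30 mm (distance of any of tape_roll, rubber_stamp, sauce_bottle, spice_jar, tea_tin, soap_box, candle_jar from where it was at the start of the episode above 0.03 m).
It also fails if it takes over 48 s, if anything falls off the work surface, if the arm or the gripper's body presses on something with over 40 N, if the wrist force passes 120 N, or if a joint passes its speed limit or range.

ROBOT

A 6-joint arm with a two-finger parallel gripper is mounted at the origin on the work surface. World frame = base frame: x ahead of the robot, y to its left, z up, the work surface at z = 0. Lengths are in m, angles in degrees, forces in N, time in s.
With the tool pointing down it reaches from about 0.325 to 0.925 m from the base axis. Payload 3.1 kg.
Tool frame: the origin (TCP) lies midway between the tips of the shut fingers; the grasp point (between the pads) lies 19 mm behind it; x points along the fingers, z is the direction in which the jaws open and shut, and the axes are right-handed (so a half turn about x gives the same grasp; the last joint's range is limited). The gripper opens to 85 mm and grips with 20 to 120 N. Pads are 22 mm wide; open, the fingers measure 114 mm over their backs; the gripper's body (76 mm by 85 mm) begins 54 mm behind the grasp point. The pads swing forward as they close: fully open they stand 13 mm farther back than shut.
Start: joints at [70.176, 12.427, 92.441, -0, 75.132, -6.429], TCP at [0.145, 0.608, 0.231] pointing down, gripper open.
Joint ranges: [-157.48, 157.48], [-44.54, 120.13], [17.64, 146.25], [-64.5, 244.5], [7.68, 150.69], [-147.95, 147.95]. Speed limits (degrees/s): [159.86, 159.86, 180, 180, 180, 180].

INTERFACE

Orientations are given as a 3x3 rotation matrix whose columns are the frame's x, y, z axes.
In Python, from rig import r gives the robot as it stands. The module is installed in compiled form; this text tells all that it offers.
- The arm moves only by the tool move_arm, never from a script. Its argument "targets" is a list of rows, each an object of numbers: "x", "y", "z": the shift along the tool's x, y, z in m; "ax", "ay", "az": the turn, a rotation vector about the tool's x, y, z in degrees; "claw": the opening, from -1 (shut) to 1 (fully open), so that 0 is half open. In form: [{"x": .., "y": .., "z": .., "ax": .., "ay": .., "az": .., "claw": ..}, ...]. A call has 1 to 12 rows; each row is the pose to reach, as a shift and turn from the pose commanded when the call began, along the tool's axes at that moment; what a row does not reach only later rows make up. A row lasts 1/12 s, in which the tool goes at most 41.7 mm and 7.16 degrees, less where a joint would pass 70% of its speed; a pose out of reach is approached as far as the arm can. A call with a gripper value outside its range is refused whole. The fingers move at their own pace and stop on an object; "force" is the grip in N (left out, the last holds). Time passes only in rows, so rows that repeat a pose let the fingers close. It gives the time, the measured TCP pose, the force and the opening at its end, in the units of the state.
- r.get_state(): the state, without advancing time (a new reading comes with each control period).
- r.get_image(name): name is "scene" or "side" or "wrist"; returns a dict with "frame" (400x640x3 uint8, red, green, blue), "K" (3x3 intrinsics, pixels), "pose" (4x4, takes a point from camera to world coordinates). Camera axes: x right, y up, looking along -z (the intrinsics and any distortion apply to the point x, -y, -z); pixel columns grow to the right and rows downward; lengths in m; the calibration is good to about 2 mm. A picture is of the moment at which its call begins. There is no depth.
- r.close_job(): hands the job in, once; it reports no verdict.
The state is a dict: "time_s": time; "joint_positions": joint angles; "dq": joint speeds; "tau": joint torques, N m; "tcp_pos": TCP position; "tcp_rot": TCP orientation; "contact_force": force on the tool from outside, world axes, zero at the start; "torque": the same for the moment, N m; "gripper_width": opening from 0.0 (shut) to 1.0 (fully open).
Only numpy, scipy, OpenCV 4.12 (cv2) and the standard library are available. Lean on these libraries where they do the work, as an engineer would, in place of code of your own. Each camera call takes 0.05 s, during which the arm holds its last target.

## Working session

There is one attempt and no reset: what is moved stays moved. The work goes in short steps, Python scripts to look and compute and a tool call to move; the robot and the scene stay as the last step left them, time stands still between calls to the robot, and variables do not carry over. Pictures are saved under pics/ and viewed, and the job is handed in when it is done.

Besides the shell and the picture viewer there is one more tool, called after "Emit:" by a JSON object that holds its "api" and its "payload". move_arm: Moves the arm, as the interface text tells. Its arguments: {"type":"object","properties":{"targets":{"type":"array","items":{"type":"object","properties":{"x":{"type":"number"},"y":{"type":"number"},"z":{"type":"number"},"ax":{"type":"number"},"ay":{"type":"number"},"az":{"type":"number"},"claw":{"type":"number"}}}},"force":{"type":"number"}},"required":["targets"]}

```bash
mkdir -p pics; cat > h.py <<'E'
import numpy as np,cv2
from rig import r
def grab(n,tag):
    d=r.get_image(n); cv2.imwrite(f'pics/{tag}.png',d['frame'][:,:,::-1]); np.savez(f'pics/{tag}.npz',**{k:np.array(d[k]) for k in('frame','K','pose')}); return d
def ray(d,u,v):
    K=np.array(d['K']);P=np.array(d['pose'])
    p=np.linalg.inv(K)@[u,v,1]; w=P[:3,:3]@np.array([p[0],-p[1],-p[2]]); return P[:3,3],w/np.linalg.norm(w)
def onz(d,u,v,z):
    o,w=ray(d,u,v); return o+w*(z-o[2])/w[2]
def tri(a,b):
    (o1,w1),(o2,w2)=a,b
    A=np.stack([w1,-w2],1); t=np.linalg.lstsq(A,o2-o1,rcond=None)[0]
    p=o1+w1*t[0];q=o2+w2*t[1]; return (p+q)/2,np.linalg.norm(p-q)
def proj(d,X):
    P=np.array(d['pose']);c=P[:3,:3].T@(np.array(X)-P[:3,3]);q=np.array(d['K'])@[c[0],-c[1],-c[2]];return q[:2]/q[2]
def load(tag):
    return dict(np.load(f'pics/{tag}.npz'))
E
python3 - <<'E'
from h import *
for n in('scene','side','wrist'):
    d=grab(n,n+'0'); print(n,d.keys(),np.round(d['K'],1).tolist(),np.round(d['pose'],3).tolist())
s=r.get_state();print(s)
E
```

```text
scene dict_keys(['frame', 'K', 'pose']) [[405.2, 0.0, 315.7], [0.0, 405.2, 199.1], [0.0, 0.0, 1.0]] [[0.578, -0.567, 0.586, 1.121], [0.815, 0.42, -0.398, -0.358], [-0.02, 0.709, 0.705, 0.766], [0.0, 0.0, 0.0, 1.0]]
side dict_keys(['frame', 'K', 'pose']) [[404.6, 0.0, 321.3], [0.0, 404.6, 198.0], [0.0, 0.0, 1.0]] [[-0.725, 0.471, -0.502, 0.114], [-0.688, -0.473, 0.551, 0.495], [0.022, 0.745, 0.667, 0.733], [0.0, 0.0, 0.0, 1.0]]
wrist dict_keys(['frame', 'K', 'pose']) [[309.5, 0.0, 317.4], [0.0, 309.5, 195.6], [0.0, 0.0, 1.0]] [[0.231, -0.93, -0.287, 0.071], [0.973, 0.22, 0.071, 0.625], [-0.002, -0.295, 0.955, 0.373], [0.0, 0.0, 0.0, 1.0]]
{'time_s': 0.15, 'joint_positions': array([ 7.01771092e+01,  1.24665754e+01,  9.25069180e+01,  1.59610397e-04,
        7.51327441e+01, -6.42672516e+00]), 'dq': array([ 0.09281673, -0.13812421, -0.20824072, -0.03099408, -0.09002982,
        0.0024824 ]), 'tau': array([ 2.49868490e-04, -3.97447300e+01, -3.04415166e+01, -1.58815783e-04,
        5.87439135e-03, -1.93260047e-05]), 'tcp_pos': array([0.14454947, 0.60742166, 0.23027503]), 'tcp_rot': array([[-6.31315326e-04, -9.72791153e-01,  2.31682919e-01],
       [-1.74341034e-03,  2.31683684e-01,  9.72789613e-01],
       [-9.99998281e-01,  2.10218594e-04, -1.84223962e-03]]), 'contact_force': array([-0.55378121,  0.28116042, -0.36312767]), 'torque': array([0.01660339, 0.02635984, 0.01051395]), 'gripper_width': 0.9983827586076465}
```

View pics/scene0.png

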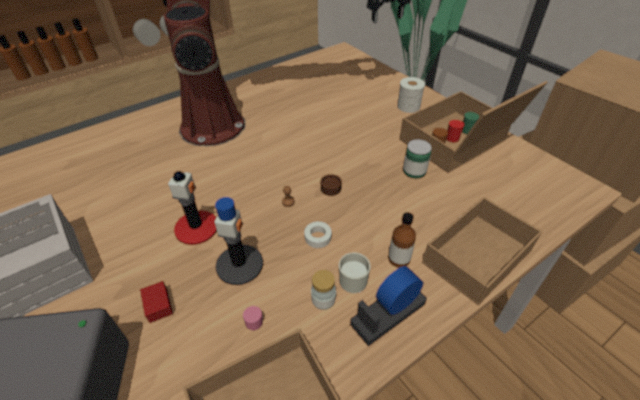

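View pics/side0.png

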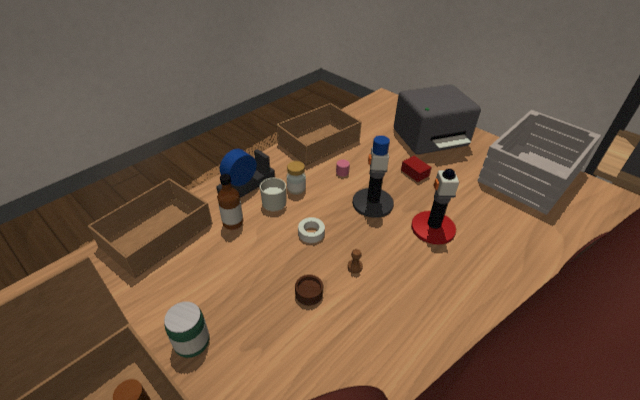

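View pics/wrist0.png

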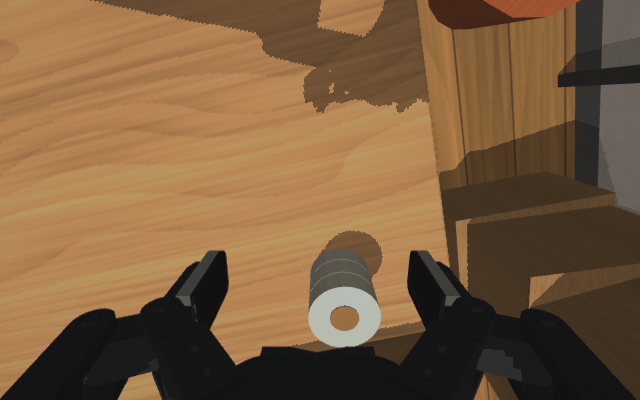

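Candidates for the blue cap: the blue cylinder on the black-footed monopod, at scene (227,208) and side (380,146), and the blue tape-dispenser disc at scene (400,290). The pink cylinder at scene (253,318) has a similar shape but the wrong colour. The red-footed monopod with the black knob at scene (182,185) is the look-alike to leave alone. The cap on the black monopod fits the description. The holder is the dark ring at scene (331,185) and side (309,290). Next I'll confirm this in a crop and measure.

```bash
python3 - <<'E'
from h import *
S=load('scene0');D=load('side0')
a=S['frame'][170:290,150:290];b=D['frame'][120:240,320:460]
im=np.hstack([cv2.resize(x,None,fx=2.8,fy=2.8,interpolation=cv2.INTER_NEAREST) for x in(a,b)]);cv2.imwrite('pics/crop1.png',im[:,:,::-1])
def comps(d,m,name,box):
    x0,y0,x1,y1=box;mm=np.zeros_like(m,np.uint8);mm[y0:y1,x0:x1]=m[y0:y1,x0:x1]
    n,l,st,c=cv2.connectedComponentsWithStats(mm)
    for i in range(1,n):
        if st[i,4]>12: print(name,st[i].tolist(),c[i].round(1))
for d,n,bc,bb,bd in((S,'scene',(200,180,260,240),(200,200,270,270),(310,165,350,205)),(D,'side',(360,120,400,170),(360,140,400,190),(285,265,335,315))):
    f=cv2.cvtColor(d['frame'],cv2.COLOR_RGB2HSV);H,s,V=f[...,0],f[...,1],f[...,2]
    comps(d,(H>100)&(H<130)&(s>120)&(V>50),n+' blue',bc)
    comps(d,(H<18)&(s>130)&(V>90),n+' orange',bb)
    comps(d,(V<85),n+' dish',bd)
    comps(d,(s<60)&(V>130),n+' white',bb)
E
```

```text
scene blue [216, 198, 19, 22, 324] [225.4 208.5]
scene orange [200, 212, 16, 32, 325] [207.3 228.1]
scene orange [236, 219, 6, 12, 47] [238.7 224.7]
scene dish [321, 175, 20, 20, 327] [330.5 184.9]
scene white [215, 216, 20, 21, 268] [224.9 226.9]
side blue [373, 136, 16, 19, 251] [380.4 145.1]
side orange [367, 153, 5, 13, 40] [369.1 158.6]
side dish [295, 275, 28, 34, 745] [308.2 291.2]
```

View pics/crop1.png

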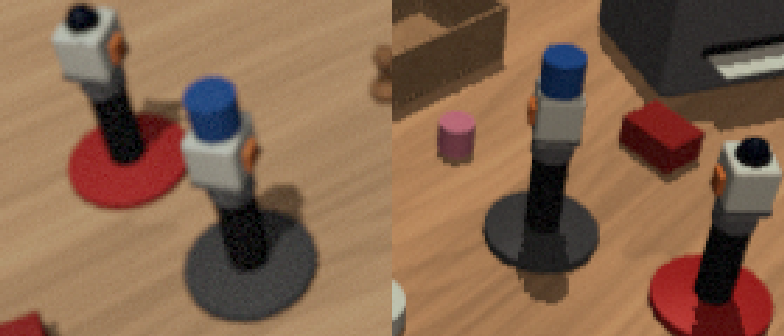

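The crop confirms it: the blue cap sits on the white head over a dark foot, with the orange button beside it. The other monopod has a red foot and a black dome. Now triangulating.

```bash
python3 - <<'E'
from h import *
S=load('scene0');D=load('side0')
T=lambda a,b:tri(ray(S,*a),ray(D,*b))
print('cap',T((225.4,208.5),(380.4,145.1)))
print('button',T((239,225),(369,158.6)))
print('dish',T((330.5,184.9),(308.2,291.2)))
for n,d,p in(('S',S,(331,185)),('D',D,(308.5,290))): print(n,onz(d,*p,.02),onz(d,*p,.025))
# foot mask: dark grey
for d,box,nm in((S,(205,235,275,290),'S'),(D,(345,180,400,225),'D')):
    f=cv2.cvtColor(d['frame'],cv2.COLOR_RGB2HSV);x0,y0,x1,y1=box
    m=((f[...,2]<85)&(f[...,1]<90)).astype(np.uint8);mm=np.zeros_like(m);mm[y0:y1,x0:x1]=m[y0:y1,x0:x1]
    c=max(cv2.findContours(mm,0,1)[0],key=cv2.contourArea);x,y,w,h=cv2.boundingRect(c);e=cv2.fitEllipse(cv2.convexHull(c))
    print(nm,(x,y,w,h),e, onz(d,*e[0],.0075))
# bystanders rough
for n,p,z in(('tape',(318,235),.012),('stamp',(288,197),.03),('bottle',(402,245),.07),('jar',(323,290),.04),('candle',(353,273),.03),('soap',(156,302),.018),('tin',(417,160),.045),('redfoot',(195,227),.007),('pink',(253,318),.015)):
    print(n,onz(S,*p,z).round(3))
E
```

```text
cap (array([ 0.55454556, -0.19095435,  0.18741027]), np.float64(0.00044755778335608287))
button (array([ 0.57275286, -0.17730506,  0.14531714]), np.float64(0.0006157468556531714))
dish (array([0.47234785, 0.13380519, 0.01036798]), np.float64(0.001828227581626111))
S [0.48110651 0.12773149 0.02      ] [0.48539371 0.12447675 0.025     ]
D [0.46980271 0.1367665  0.02      ] [0.46730941 0.13928266 0.025     ]
S (216, 235, 47, 50) ((237.48025512695312, 259.859619140625), (46.425506591796875, 50.146671295166016), 159.47369384765625) [ 0.54500356 -0.19085925  0.0075    ]
D (353, 180, 40, 38) ((372.97027587890625, 199.44647216796875), (37.55208206176758, 39.77660369873047), 94.31945037841797) [ 0.55734561 -0.19688939  0.0075    ]
tape [0.598 0.001 0.012]
stamp [0.46  0.004 0.03 ]
bottle [0.769 0.104 0.07 ]
jar [ 0.744 -0.09   0.04 ]
candle [ 0.743 -0.009  0.03 ]
soap [ 0.549 -0.383  0.018]
tin [0.563 0.364 0.045]
redfoot [ 0.391 -0.23   0.007]
pink [ 0.7   -0.235  0.015]
```

```bash
cat >> h.py <<'E'
def go(X,yaw=None):
    s=r.get_state();R=np.array(s['tcp_rot']);p=np.array(s['tcp_pos'])
    print('t',s['time_s'],'tcp',p.round(4),'yawz',np.degrees(np.arctan2(R[1,2],R[0,2])).round(2),'F',np.round(s['contact_force'],1),'w',round(s['gripper_width'],3),'j',np.round(s['joint_positions'],0))
    if X is None: return
    print('shift',(R.T@(np.array(X)-p)).round(4))
    if yaw is not None:
        c,n=np.cos(np.radians(yaw)),np.sin(np.radians(yaw)); z=np.array([c,n,0]);x=np.array([0,0,-1.]);Rt=np.stack([x,np.cross(z,x),z],1)
        print('turn',np.degrees(cv2.Rodrigues(R.T@Rt)[0].ravel()).round(2))
E
python3 - <<'E'
from h import *
go([.474,.132,.29],36.5)
E
```

```text
t 0.15 tcp [0.1445 0.6074 0.2303] yawz 76.6 F [-0.6  0.3 -0.4] w 0.998 j [70. 12. 93.  0. 75. -6.]
shift [-0.0591 -0.4306 -0.3863]
turn [ 4.01e+01 -1.10e-01  3.00e-02]
```

Emit:
{"api": "move_arm", "payload": {"targets": [{"x": -0.03, "y": 0, "z": 0}, {"x": -0.06, "y": -0.02, "z": -0.02, "ax": 4}, {"x": -0.06, "y": -0.05, "z": -0.045, "ax": 8}, {"x": -0.06, "y": -0.08, "z": -0.07, "ax": 12}, {"x": -0.06, "y": -0.11, "z": -0.098, "ax": 16}, {"x": -0.06, "y": -0.14, "z": -0.125, "ax": 20}, {"x": -0.06, "y": -0.17, "z": -0.15, "ax": 24}, {"x": -0.06, "y": -0.2, "z": -0.18, "ax": 28}, {"x": -0.06, "y": -0.23, "z": -0.205, "ax": 32}, {"x": -0.06, "y": -0.26, "z": -0.23, "ax": 36}, {"x": -0.06, "y": -0.29, "z": -0.26, "ax": 40}, {"x": -0.06, "y": -0.31, "z": -0.28, "ax": 40}]}}

```text
schema error: expected keys x, y, z, ax, ay, az, claw
```

```bash
python3 - <<'E'
from h import *
go([.474,.132,.29],36.5)
E
```

```text
t 0.15 tcp [0.1445 0.6074 0.2303] yawz 76.6 F [-0.6  0.3 -0.4] w 0.998 j [70. 12. 93.  0. 75. -6.]
shift [-0.0591 -0.4306 -0.3863]
turn [ 4.01e+01 -1.10e-01  3.00e-02]
```

All keys are required in every row.

Emit:
{"api": "move_arm", "payload": {"targets": [{"x": -0.03, "y": 0, "z": 0, "ax": 0, "ay": 0, "az": 0, "claw": 1}, {"x": -0.06, "y": -0.02, "z": -0.02, "ax": 4, "ay": 0, "az": 0, "claw": 1}, {"x": -0.06, "y": -0.05, "z": -0.045, "ax": 8, "ay": 0, "az": 0, "claw": 1}, {"x": -0.06, "y": -0.08, "z": -0.07, "ax": 12, "ay": 0, "az": 0, "claw": 1}, {"x": -0.06, "y": -0.11, "z": -0.098, "ax": 16, "ay": 0, "az": 0, "claw": 1}, {"x": -0.06, "y": -0.14, "z": -0.125, "ax": 20, "ay": 0, "az": 0, "claw": 1}, {"x": -0.06, "y": -0.17, "z": -0.15, "ax": 24, "ay": 0, "az": 0, "claw": 1}, {"x": -0.06, "y": -0.2, "z": -0.18, "ax": 28, "ay": 0, "az": 0, "claw": 1}, {"x": -0.06, "y": -0.23, "z": -0.205, "ax": 32, "ay": 0, "az": 0, "claw": 1}, {"x": -0.06, "y": -0.26, "z": -0.23, "ax": 36, "ay": 0, "az": 0, "claw": 1}, {"x": -0.06, "y": -0.29, "z": -0.26, "ax": 40, "ay": 0, "az": 0, "claw": 1}, {"x": -0.06, "y": -0.31, "z": -0.28, "ax": 40, "ay": 0, "az": 0, "claw": 1}]}}

```text
time_s: 1.15
tcp_pos: [0.3826, 0.261, 0.2911]
tcp_rot: [[0.001, -0.593, 0.805], [-0.001, 0.805, 0.593], [-1.0, -0.001, -0.0]]
contact_force: [0.6, 0.7, 0.2]
gripper_width: 0.998
```

```bash
python3 - <<'E'
from h import *
go([.474,.132,.29],36.5)
E
```

```text
t 1.15 tcp [0.3826 0.261  0.2911] yawz 36.38 F [0.6 0.7 0.2] w 0.998 j [ 26. -11. 109.  -0.  81. -11.]
shift [ 0.0013 -0.1581 -0.0029]
turn [-0.12 -0.02  0.07]
```

```bash
python3 - <<'E'
from h import *
d=grab('wrist','w1')
print(proj(d,[.474,.132,.03]),proj(d,[.554,-.191,.204]))
E
```

```text
[315.5839973  265.73842696] [211.42826374 560.26271321]
```

View pics/w1.png

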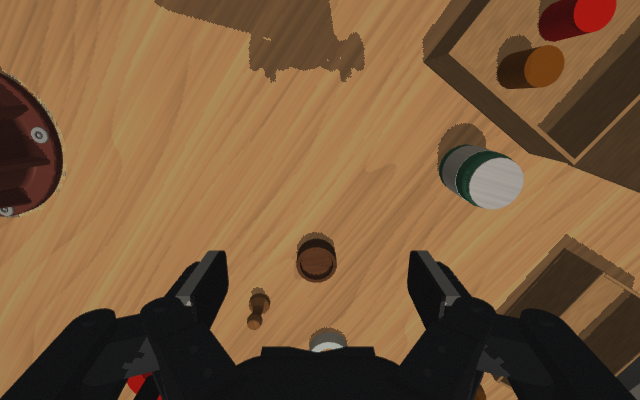

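The dish is clearly visible at about (316,262). I'll fit its rim and recess.

```bash
python3 - <<'E'
from h import *
d=load('w1');c=d['frame'][222:292,280:352]
cv2.imwrite('pics/c2.png',cv2.resize(c,None,fx=8,fy=8,interpolation=cv2.INTER_NEAREST)[:,:,::-1])
E
```

```text
(no output)
```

View pics/c2.png

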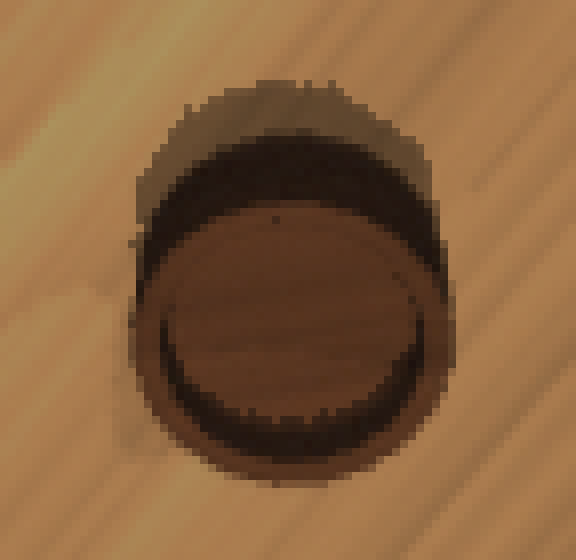

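```bash
python3 - <<'E'
from h import *
d=load('w1')
L,Rr,Tp,B=[onz(d,*p,.03) for p in((296.3,264),(336.5,264),(316.4,247),(316.4,282.6))]
print(L,Rr,Tp,B,np.linalg.norm(L-Rr),np.linalg.norm(Tp-B),(L+Rr)/2,(Tp+B)/2)
go([.554,-.191,.29],36.5)
E
```

```text
[0.44952626 0.11749185 0.03      ] [0.49699055 0.15256264 0.03      ] [0.45691691 0.15722006 0.03      ] [0.49184262 0.10979645 0.03      ] 0.059015415966507 0.05889654832906104 [0.4732584  0.13502724 0.03      ] [0.47437977 0.13350825 0.03      ]
t 1.2 tcp [0.3848 0.2578 0.2911] yawz 36.3 F [ 1.2 -1.6  0.8] w 0.996 j [ 25. -11. 109.  -0.  81. -11.]
shift [ 0.0038 -0.4619 -0.1293]
turn [-0.2  -0.05  0.32]
```

Emit:
{"api": "move_arm", "payload": {"targets": [{"x": 0, "y": -0.035, "z": -0.011, "ax": 0, "ay": 0, "az": 0, "claw": 1}, {"x": 0, "y": -0.07, "z": -0.022, "ax": 0, "ay": 0, "az": 0, "claw": 1}, {"x": 0, "y": -0.105, "z": -0.033, "ax": 0, "ay": 0, "az": 0, "claw": 1}, {"x": 0, "y": -0.14, "z": -0.045, "ax": 0, "ay": 0, "az": 0, "claw": 1}, {"x": 0, "y": -0.18, "z": -0.057, "ax": 0, "ay": 0, "az": 0, "claw": 1}, {"x": 0, "y": -0.22, "z": -0.07, "ax": 0, "ay": 0, "az": 0, "claw": 1}, {"x": 0, "y": -0.26, "z": -0.083, "ax": 0, "ay": 0, "az": 0, "claw": 1}, {"x": 0, "y": -0.3, "z": -0.096, "ax": 0, "ay": 0, "az": 0, "claw": 1}, {"x": 0, "y": -0.34, "z": -0.109, "ax": 0, "ay": 0, "az": 0, "claw": 1}, {"x": 0, "y": -0.375, "z": -0.12, "ax": 0, "ay": 0, "az": 0, "claw": 1}, {"x": 0, "y": -0.4, "z": -0.129, "ax": 0, "ay": 0, "az": 0, "claw": 1}, {"x": 0, "y": -0.402, "z": -0.129, "ax": 0, "ay": 0, "az": 0, "claw": 1}]}}

```text
time_s: 2.2
tcp_pos: [0.5184, -0.1403, 0.2908]
tcp_rot: [[-0.0, -0.592, 0.806], [-0.002, 0.806, 0.592], [-1.0, -0.001, -0.001]]
contact_force: [-0.8, -0.2, 1.0]
gripper_width: 0.997
```

```bash
python3 - <<'E'
from h import *
grab('wrist','w2')
d=grab('wrist','w3')
print(proj(d,[.554,-.191,.204]))
go([.554,-.191,.23],36.5)
E
```

```text
[314.7725643  273.14172544]
t 2.3 tcp [ 0.5175 -0.1364  0.2906] yawz 36.48 F [ 0.1  0.6 -0.3] w 0.999 j [-22.  -1. 101.   0.  80. -59.]
shift [ 0.0605 -0.0657 -0.0031]
turn [-0.02 -0.02 -0.1 ]
```

View pics/w3.png

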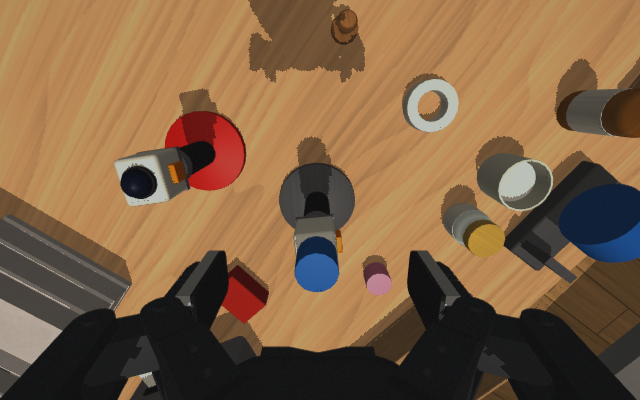

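The cap top is at (317,272), with the head just above it and the button at (339,241) on the +z jaw side. Measuring now.

```bash
python3 - <<'E'
from h import *
d=load('w3');c=d['frame'][200:300,275:360]
cv2.imwrite('pics/c3.png',cv2.resize(c,None,fx=6,fy=6,interpolation=cv2.INTER_NEAREST)[:,:,::-1])
f=cv2.cvtColor(d['frame'],cv2.COLOR_RGB2HSV);print(f[270,317],f[247,317])
m=((abs(f[...,0].astype(int)-108)<15)&(f[...,1]>120)&(f[...,2]>150)).astype(np.uint8);m[:,:280]=0;m[:,355:]=0
k=max(cv2.findContours(m,0,1)[0],key=cv2.contourArea);print(cv2.boundingRect(k),cv2.fitEllipse(k))
e=cv2.fitEllipse(k);print(onz(d,*e[0],.204))
E
```

```text
[107 178 158] [107 184  61]
(296, 254, 42, 38) ((316.352783203125, 272.220458984375), (36.57112121582031, 41.69693374633789), 89.48157501220703)
[ 0.55454852 -0.18950093  0.204     ]
```

View pics/c3.png

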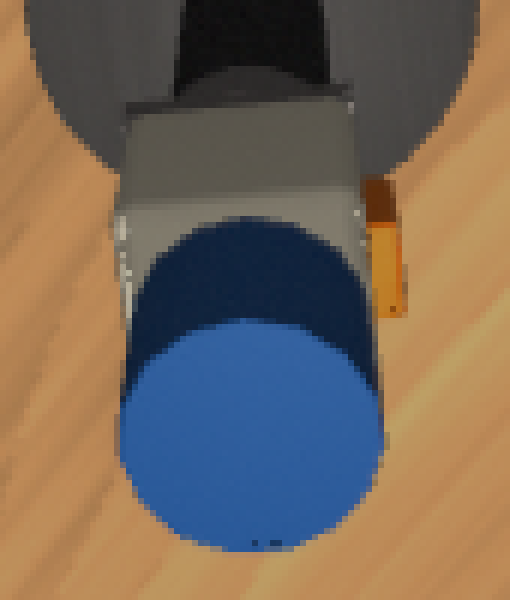

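```bash
python3 - <<'E'
from h import *
d=load('w3')
for a,b,z in(((296.2,218.7),(333.8,216.3),.12),((294.8,233.8),(335.3,231.2),.17)):
    A,B=onz(d,*a,z),onz(d,*b,z);v=B-A;n=np.array([-v[1],v[0],0])/np.linalg.norm(v);n=-n
    print(np.linalg.norm(v),np.degrees(np.arctan2(v[1],v[0])),(A+B)/2,(A+B)/2+.022*n)
for u in(335.5,342.3): print('btn',onz(d,u,244,.145))
E
```

```text
0.04088536167897831 40.36915809789197 [ 0.54316092 -0.17723033  0.12      ] [ 0.55741054 -0.19399185  0.12      ]
0.03760017745776895 40.45694275772148 [ 0.54086065 -0.17326802  0.17      ] [ 0.55513593 -0.19000769  0.17      ]
btn [ 0.57174791 -0.18020302  0.145     ]
btn [ 0.57735687 -0.17605707  0.145     ]
```

```bash
python3 - <<'E'
from h import *
go([.5545,-.190,.178],40.2)
E
```

```text
t 2.3 tcp [ 0.5175 -0.1364  0.2906] yawz 36.48 F [ 0.1  0.6 -0.3] w 0.999 j [-22.  -1. 101.   0.  80. -59.]
shift [ 0.1125 -0.0653 -0.0021]
turn [-3.72 -0.02 -0.1 ]
```

Emit:
{"api": "move_arm", "payload": {"targets": [{"x": 0, "y": -0.03, "z": 0, "ax": -2, "ay": 0, "az": 0, "claw": 1}, {"x": 0.01, "y": -0.055, "z": -0.002, "ax": -3.7, "ay": 0, "az": 0, "claw": 1}, {"x": 0.035, "y": -0.065, "z": -0.002, "ax": -3.7, "ay": 0, "az": 0, "claw": 1}, {"x": 0.06, "y": -0.065, "z": -0.002, "ax": -3.7, "ay": 0, "az": 0, "claw": 1}, {"x": 0.07, "y": -0.065, "z": -0.002, "ax": -3.7, "ay": 0, "az": 0, "claw": 1}, {"x": 0.07, "y": -0.065, "z": -0.002, "ax": -3.7, "ay": 0, "az": 0, "claw": 1}]}}

```text
time_s: 2.8
tcp_pos: [0.5522, -0.1864, 0.2172]
tcp_rot: [[-0.007, -0.648, 0.762], [0.004, 0.762, 0.648], [-1.0, 0.008, -0.003]]
contact_force: [-0.5, 0.3, 0.2]
gripper_width: 0.998
```

```bash
python3 - <<'E'
from h import *
d=grab('wrist','w4')
go([.5545,-.190,.178],40.2)
f=cv2.cvtColor(d['frame'],cv2.COLOR_RGB2HSV)
m=((abs(f[...,0].astype(int)-108)<15)&(f[...,1]>120)&(f[...,2]>130)).astype(np.uint8);m[:,:230]=0;m[:,405:]=0
k=max(cv2.findContours(m,0,1)[0],key=cv2.contourArea);e=cv2.fitEllipse(k);print(cv2.boundingRect(k),e,onz(d,*e[0],.204))
E
```

```text
t 2.85 tcp [ 0.5535 -0.1871  0.2196] yawz 40.4 F [ 0.7 -0.1  0.3] w 1.001 j [-26.   8.  99.   0.  73. -66.]
shift [ 0.0416 -0.0031 -0.001 ]
turn [ 0.2  -0.09 -0.24]
(285, 220, 66, 59) ((317.15179443359375, 248.87884521484375), (57.558536529541016, 65.15830993652344), 89.63272857666016) [ 0.55455696 -0.18959359  0.204     ]
```

View pics/w4.png

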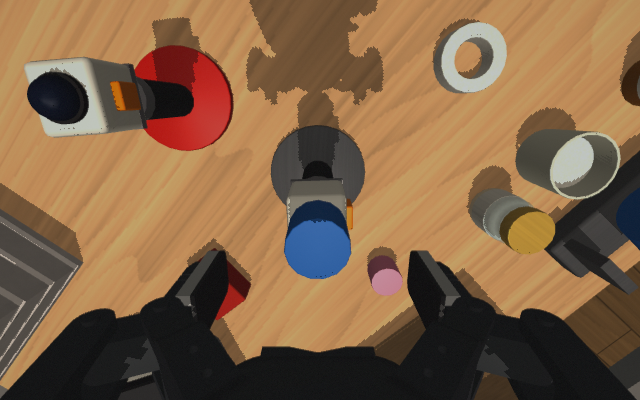

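The two wrist views agree to within 0.1 mm on the cap centre. Descending and gripping.

Emit:
{"api": "move_arm", "payload": {"force": 30, "targets": [{"x": 0.015, "y": -0.0025, "z": 0, "ax": 0, "ay": 0, "az": 0, "claw": 1}, {"x": 0.03, "y": -0.0025, "z": 0, "ax": 0, "ay": 0, "az": 0, "claw": 1}, {"x": 0.041, "y": -0.0025, "z": 0, "ax": 0, "ay": 0, "az": 0, "claw": 0.3}, {"x": 0.041, "y": -0.0025, "z": 0, "ax": 0, "ay": 0, "az": 0, "claw": 0.1}, {"x": 0.041, "y": -0.0025, "z": 0, "ax": 0, "ay": 0, "az": 0, "claw": 0.1}, {"x": 0.041, "y": -0.0025, "z": 0, "ax": 0, "ay": 0, "az": 0, "claw": 0.1}]}}

```text
time_s: 3.35
tcp_pos: [0.5571, -0.1911, 0.1818]
tcp_rot: [[0.002, -0.647, 0.762], [-0.001, 0.762, 0.647], [-1.0, -0.002, 0.001]]
contact_force: [-0.0, 0.1, 0.2]
gripper_width: 0.548
```

```bash
python3 - <<'E'
from h import *
d=grab('wrist','w5')
go([.5545,-.190,.178],40.2)
E
```

```text
t 3.4 tcp [ 0.5573 -0.1913  0.182 ] yawz 40.32 F [-0.3  0.1  0.5] w 0.555 j [-26.  11. 100.   0.  69. -66.]
shift [ 0.004   0.0028 -0.0013]
turn [0.12 0.06 0.13]
```

View pics/w5.png

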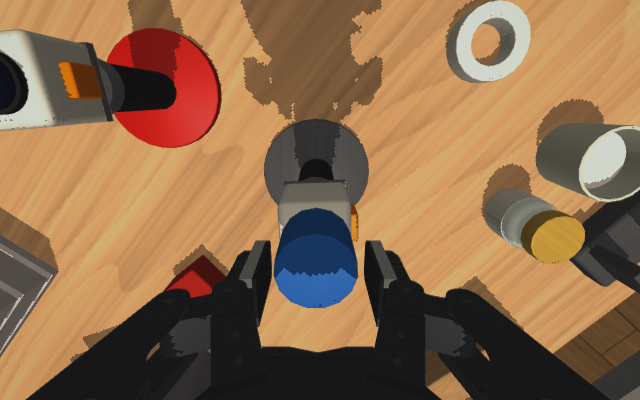

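Emit:
{"api": "move_arm", "payload": {"force": 30, "targets": [{"x": 0.003, "y": 0.003, "z": -0.001, "ax": 0, "ay": 0, "az": 0, "claw": 0.1}, {"x": 0.003, "y": 0.003, "z": -0.001, "ax": 0, "ay": 0, "az": 0, "claw": -0.2}, {"x": 0.003, "y": 0.003, "z": -0.001, "ax": 0, "ay": 0, "az": 0, "claw": -0.5}, {"x": 0.003, "y": 0.003, "z": -0.001, "ax": 0, "ay": 0, "az": 0, "claw": -0.5}, {"x": 0.003, "y": 0.003, "z": -0.001, "ax": 0, "ay": 0, "az": 0, "claw": -0.5}, {"x": 0.003, "y": 0.003, "z": -0.001, "ax": 0, "ay": 0, "az": 0, "claw": -0.5}]}}

```text
time_s: 3.9
tcp_pos: [0.5539, -0.1895, 0.1779]
tcp_rot: [[0.0, -0.647, 0.763], [-0.0, 0.763, 0.647], [-1.0, -0.0, 0.0]]
contact_force: [-1.2, 0.5, 4.8]
gripper_width: 0.429
```

```bash
python3 - <<'E'
from h import *
d=grab('wrist','w6')
go([.5545,-.190,.28],40.2)
E
```

```text
t 3.95 tcp [ 0.5539 -0.1895  0.178 ] yawz 40.3 F [-1.4  1.1  4.9] w 0.433 j [-26.  11. 101.   0.  69. -66.]
shift [-0.102  -0.0008  0.0002]
turn [0.1  0.01 0.02]
```

View pics/w6.png

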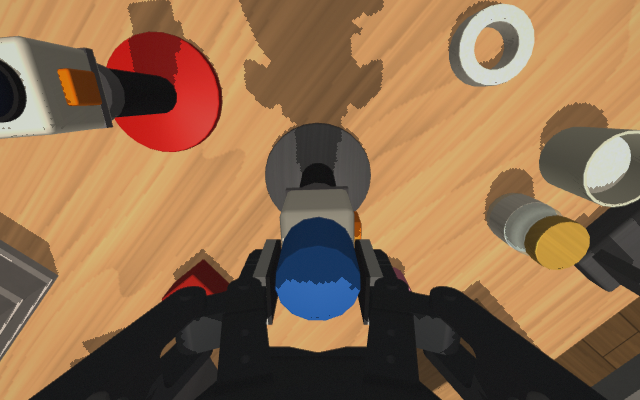

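The cap is gripped (opening 0.43, about 37 mm). Lifting.

Emit:
{"api": "move_arm", "payload": {"force": 30, "targets": [{"x": -0.005, "y": 0, "z": 0, "ax": 0, "ay": 0, "az": 0, "claw": -0.5}, {"x": -0.015, "y": 0, "z": 0, "ax": 0, "ay": 0, "az": 0, "claw": -0.5}, {"x": -0.03, "y": 0, "z": 0, "ax": 0, "ay": 0, "az": 0, "claw": -0.5}, {"x": -0.045, "y": 0, "z": 0, "ax": 0, "ay": 0, "az": 0, "claw": -0.5}, {"x": -0.06, "y": 0, "z": 0, "ax": 0, "ay": 0, "az": 0, "claw": -0.5}, {"x": -0.07, "y": 0, "z": 0, "ax": 0, "ay": 0, "az": 0, "claw": -0.5}, {"x": -0.075, "y": 0, "z": 0, "ax": 0, "ay": 0, "az": 0, "claw": -0.5}, {"x": -0.075, "y": 0, "z": 0, "ax": 0, "ay": 0, "az": 0, "claw": -0.5}]}}

```text
time_s: 4.62
tcp_pos: [0.5545, -0.1899, 0.2541]
tcp_rot: [[0.003, -0.647, 0.763], [-0.001, 0.763, 0.647], [-1.0, -0.003, 0.001]]
contact_force: [0.9, 0.6, -0.2]
gripper_width: 0.433
```

```bash
python3 - <<'E'
from h import *
d=grab('wrist','w7')
go([.474,.134,.25],40.2)
E
```

```text
t 4.6667 tcp [ 0.5539 -0.1896  0.2528] yawz 40.3 F [-0.2 -0.6 -0.6] w 0.436 j [-26.   7.  97.  -0.  77. -66.]
shift [0.0026 0.2985 0.1484]
turn [0.1  0.02 0.05]
```

View pics/w7.png

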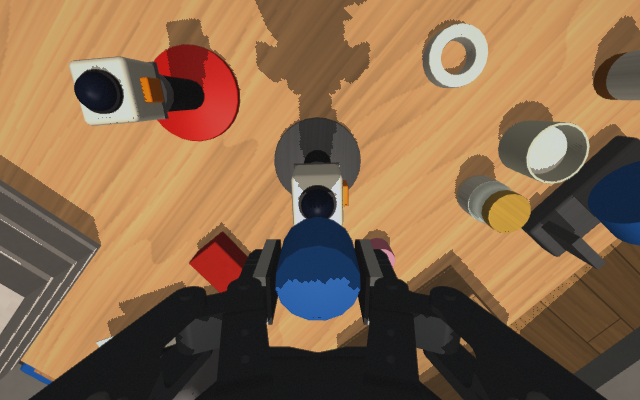

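The cap is lifted and level in the jaws. Carrying it to the dish.

Emit:
{"api": "move_arm", "payload": {"force": 30, "targets": [{"x": 0, "y": 0.01, "z": 0.005, "ax": 0, "ay": 0, "az": 0, "claw": -0.5}, {"x": 0, "y": 0.03, "z": 0.015, "ax": 0, "ay": 0, "az": 0, "claw": -0.5}, {"x": 0, "y": 0.058, "z": 0.029, "ax": 0, "ay": 0, "az": 0, "claw": -0.5}, {"x": 0, "y": 0.088, "z": 0.044, "ax": 0, "ay": 0, "az": 0, "claw": -0.5}, {"x": 0, "y": 0.12, "z": 0.06, "ax": 0, "ay": 0, "az": 0, "claw": -0.5}, {"x": 0, "y": 0.152, "z": 0.076, "ax": 0, "ay": 0, "az": 0, "claw": -0.5}, {"x": 0, "y": 0.184, "z": 0.092, "ax": 0, "ay": 0, "az": 0, "claw": -0.5}, {"x": 0, "y": 0.216, "z": 0.108, "ax": 0, "ay": 0, "az": 0, "claw": -0.5}, {"x": 0, "y": 0.246, "z": 0.123, "ax": 0, "ay": 0, "az": 0, "claw": -0.5}, {"x": 0, "y": 0.272, "z": 0.136, "ax": 0, "ay": 0, "az": 0, "claw": -0.5}, {"x": 0, "y": 0.29, "z": 0.145, "ax": 0, "ay": 0, "az": 0, "claw": -0.5}, {"x": 0, "y": 0.298, "z": 0.148, "ax": 0, "ay": 0, "az": 0, "claw": -0.5}]}}

```text
time_s: 5.67
tcp_pos: [0.4715, 0.1364, 0.2509]
tcp_rot: [[-0.003, -0.649, 0.76], [0.001, 0.76, 0.649], [-1.0, 0.003, -0.002]]
contact_force: [-0.5, -0.9, 0.5]
gripper_width: 0.439
```

Emit:
{"api": "move_arm", "payload": {"targets": [{"x": 0.02, "y": 0, "z": 0, "ax": 0, "ay": 0, "az": 0, "claw": -0.5}, {"x": 0.05, "y": 0, "z": 0, "ax": 0, "ay": 0, "az": 0, "claw": -0.5}, {"x": 0.08, "y": 0, "z": 0, "ax": 0, "ay": 0, "az": 0, "claw": -0.5}, {"x": 0.11, "y": 0, "z": 0, "ax": 0, "ay": 0, "az": 0, "claw": -0.5}, {"x": 0.135, "y": 0, "z": 0, "ax": 0, "ay": 0, "az": 0, "claw": -0.5}, {"x": 0.15, "y": 0, "z": 0, "ax": 0, "ay": 0, "az": 0, "claw": -0.5}, {"x": 0.15, "y": 0, "z": 0, "ax": 0, "ay": 0, "az": 0, "claw": -0.5}]}}

```text
time_s: 6.25
tcp_pos: [0.4691, 0.1325, 0.0972]
tcp_rot: [[-0.011, -0.646, 0.763], [-0.002, 0.763, 0.646], [-1.0, 0.006, -0.009]]
contact_force: [-1.1, -0.0, -1.3]
gripper_width: 0.435
```

```bash
python3 - <<'E'
from h import *
d=grab('wrist','w8');d=grab('side','s8');go([.474,.134,.029],40.2)
cv2.imwrite('pics/c8.png',cv2.resize(d['frame'][200:320,240:380],None,fx=5,fy=5,interpolation=cv2.INTER_NEAREST)[:,:,::-1])
E
```

```text
t 6.35 tcp [0.4728 0.1331 0.1014] yawz 40.28 F [ 0.3 -0.2 -0.1] w 0.433 j [  8.   5. 116.  -0.  59. -33.]
shift [ 0.0724 -0.0002  0.0016]
turn [ 0.08 -0.13 -0.07]
```

View pics/w8.png

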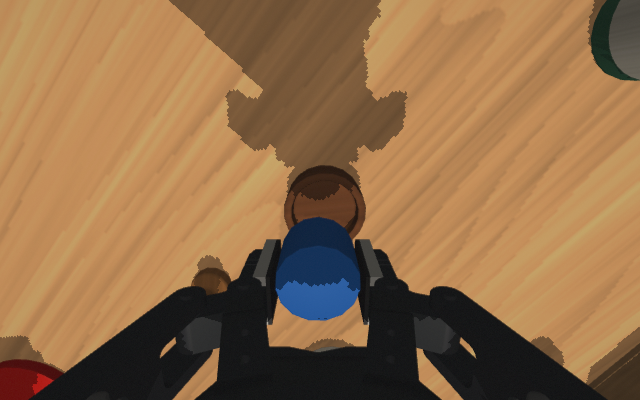

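View pics/c8.png

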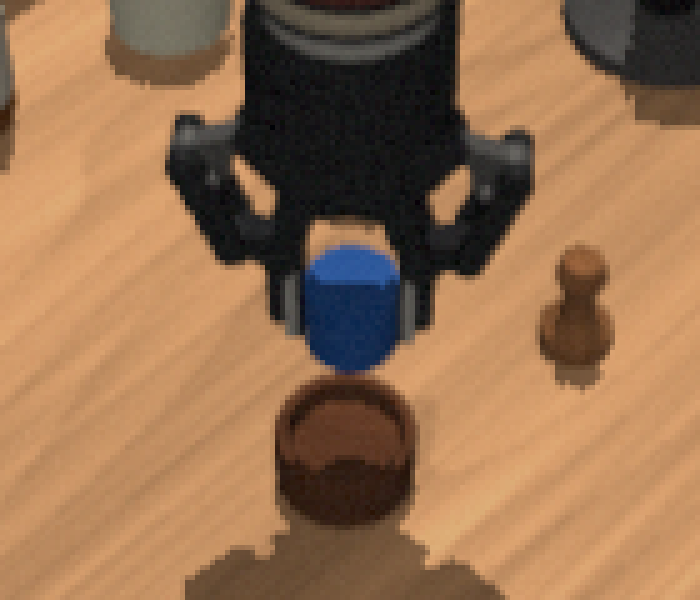

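The dish looks slightly right of the jaw plane in w8, but the arm was still settling. I'll take a settled view and measure again.

```bash
python3 - <<'E'
from h import *
d=grab('wrist','w9');go([.474,.134,.029],40.2)
cv2.imwrite('pics/c9.png',cv2.resize(d['frame'][150:325,260:380],None,fx=5,fy=3.4,interpolation=cv2.INTER_NEAREST)[:,:,::-1])
S=load('s8')
for X in([.4728,.1331,.10],[.4728,.1331,.03],[.474,.134,.03]): print(proj(S,X),proj(d,X))
E
```

```text
t 6.4 tcp [0.4742 0.1333 0.1028] yawz 40.29 F [ 1.2 -0.1  0.4] w 0.433 j [  8.   5. 116.  -0.  59. -33.]
shift [0.0738 0.0007 0.0002]
turn [0.09 0.02 0.03]
[308.781545   264.06619853] [317.4757001  252.16693149]
[308.72526917 285.28930835] [317.75064363 207.4204096 ]
[308.01636071 285.21150539] [319.78985568 207.53878417]
```

View pics/c9.png

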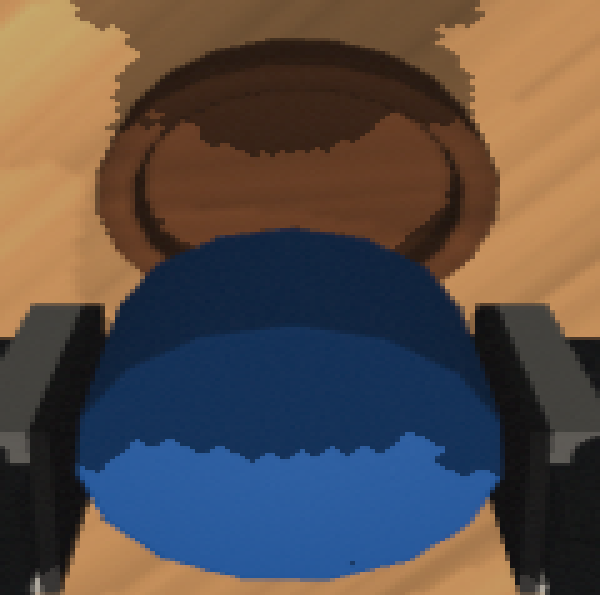

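```bash
python3 - <<'E'
from h import *
d=load('w9');print(onz(d,319.5,205.3,.03))
S=load('scene0')
# refine dish in scene/side by rim ellipse top: crops
for n,b in(('scene0',(310,165,352,207)),('side0',(285,265,335,315))):
    x0,y0,x1,y1=b;c=load(n)['frame'][y0:y1,x0:x1];cv2.imwrite(f'pics/cc_{n}.png',cv2.resize(c,None,fx=10,fy=10,interpolation=cv2.INTER_NEAREST)[:,:,::-1])
E
```

```text
[0.47271124 0.13518406 0.03      ]
```

View pics/cc_scene0.png

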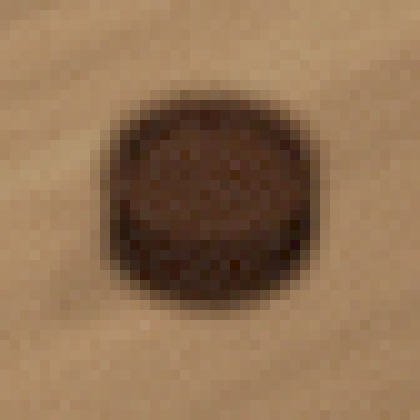

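View pics/cc_side0.png

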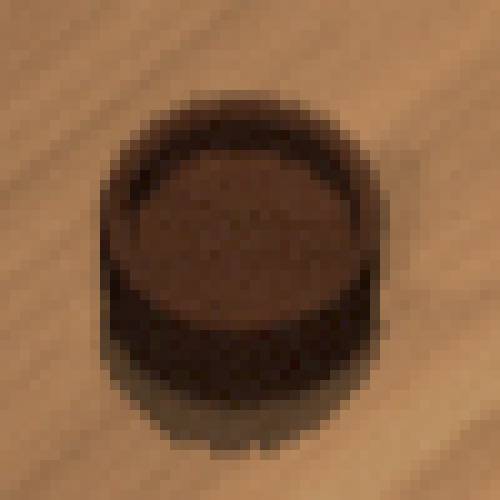

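```bash
python3 - <<'E'
from h import *
print(onz(load('scene0'),331,181.4,.03),onz(load('side0'),309.2,286.1,.03), tri(ray(load('scene0'),331,181.4),ray(load('side0'),309.2,286.1)))
go([.4745,.1345,.0295],40.2)
E
```

```text
[0.47830654 0.12975531 0.03      ] [0.47064686 0.13385834 0.03      ] (array([0.47358267, 0.13218624, 0.02533067]), np.float64(0.0018459225705707003))
t 6.4 tcp [0.4742 0.1333 0.1028] yawz 40.29 F [ 1.2 -0.1  0.4] w 0.433 j [  8.   5. 116.  -0.  59. -33.]
shift [0.0733 0.0007 0.0009]
turn [0.09 0.02 0.03]
```

Emit:
{"api": "move_arm", "payload": {"targets": [{"x": 0.015, "y": 0, "z": 0.001, "ax": 0, "ay": 0, "az": 0, "claw": -0.5}, {"x": 0.03, "y": 0, "z": 0.001, "ax": 0, "ay": 0, "az": 0, "claw": -0.5}, {"x": 0.045, "y": 0, "z": 0.001, "ax": 0, "ay": 0, "az": 0, "claw": -0.5}, {"x": 0.055, "y": 0, "z": 0.001, "ax": 0, "ay": 0, "az": 0, "claw": -0.5}, {"x": 0.06, "y": 0, "z": 0.001, "ax": 0, "ay": 0, "az": 0, "claw": -0.5}, {"x": 0.06, "y": 0, "z": 0.001, "ax": 0, "ay": 0, "az": 0, "claw": -0.5}, {"x": 0.06, "y": 0, "z": 0.001, "ax": 0, "ay": 0, "az": 0, "claw": -0.5}]}}

```text
time_s: 6.98
tcp_pos: [0.4753, 0.1343, 0.0431]
tcp_rot: [[0.001, -0.647, 0.763], [0.0, 0.763, 0.647], [-1.0, -0.001, 0.001]]
contact_force: [0.2, -1.4, 0.1]
gripper_width: 0.436
```

```bash
python3 - <<'E'
from h import *
d=grab('side','s10');go([.4745,.1345,.0295],40.2)
a=cv2.resize(d['frame'][230:320,260:360],None,fx=4,fy=4,interpolation=cv2.INTER_NEAREST)
d=grab('wrist','w10')
b=cv2.resize(d['frame'][210:330,250:390],None,fx=2.85,fy=3,interpolation=cv2.INTER_NEAREST)
cv2.imwrite('pics/c10.png',np.hstack([a,b[:360,:399]])[:,:,::-1])
E
```

```text
t 7.0333 tcp [0.4756 0.1343 0.0433] yawz 40.3 F [-0.6 -1.1  0.5] w 0.434 j [  8.  11. 117.  -0.  52. -33.]
shift [ 0.0138  0.0009 -0.0007]
turn [0.1  0.09 0.06]
```

View pics/c10.png

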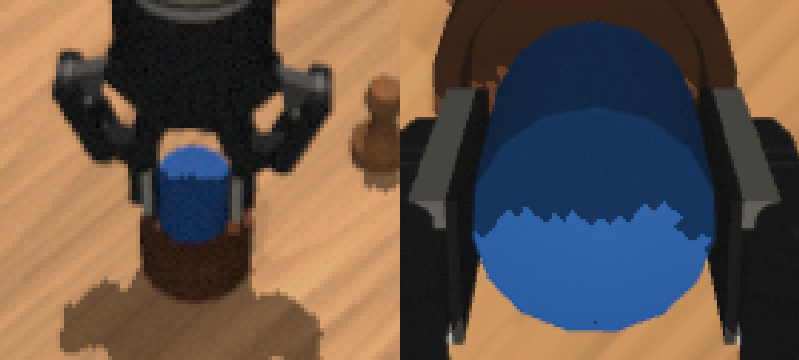

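Centred to within about 2 mm in both views. Lowering in small steps.

Emit:
{"api": "move_arm", "payload": {"targets": [{"x": 0.003, "y": 0.0005, "z": -0.0005, "ax": 0, "ay": 0, "az": 0, "claw": -0.5}, {"x": 0.006, "y": 0.0005, "z": -0.0005, "ax": 0, "ay": 0, "az": 0, "claw": -0.5}, {"x": 0.009, "y": 0.0005, "z": -0.0005, "ax": 0, "ay": 0, "az": 0, "claw": -0.5}, {"x": 0.012, "y": 0.0005, "z": -0.0005, "ax": 0, "ay": 0, "az": 0, "claw": -0.5}, {"x": 0.0135, "y": 0.0005, "z": -0.0005, "ax": 0, "ay": 0, "az": 0, "claw": -0.5}, {"x": 0.0135, "y": 0.0005, "z": -0.0005, "ax": 0, "ay": 0, "az": 0, "claw": -0.5}, {"x": 0.0135, "y": 0.0005, "z": -0.0005, "ax": 0, "ay": 0, "az": 0, "claw": -0.5}]}}

```text
time_s: 7.67
tcp_pos: [0.4737, 0.1342, 0.029]
tcp_rot: [[-0.001, -0.647, 0.763], [-0.0, 0.763, 0.647], [-1.0, 0.0, -0.001]]
contact_force: [-2.6, 0.0, 3.2]
gripper_width: 0.431
```

```bash
python3 - <<'E'
from h import *
d=grab('side','s11');go([.4745,.1345,.0275],40.2)
a=cv2.resize(d['frame'][230:320,260:360],None,fx=4,fy=4,interpolation=cv2.INTER_NEAREST)
d=grab('wrist','w11');go(None)
b=cv2.resize(d['frame'][210:330,250:390],None,fx=2.85,fy=3,interpolation=cv2.INTER_NEAREST)
cv2.imwrite('pics/c11.png',np.hstack([a,b[:360,:399]])[:,:,::-1])
E
```

```text
t 7.7167 tcp [0.4736 0.1342 0.0289] yawz 40.31 F [-3.3 -0.   3.8] w 0.435 j [  8.  13. 117.  -0.  50. -33.]
shift [ 0.0014 -0.0003  0.0008]
turn [ 0.11 -0.04 -0.02]
t 7.7667 tcp [0.4737 0.1342 0.0289] yawz 40.31 F [-1.9 -0.9  3.6] w 0.429 j [  8.  13. 117.  -0.  50. -33.]
```

View pics/c11.png

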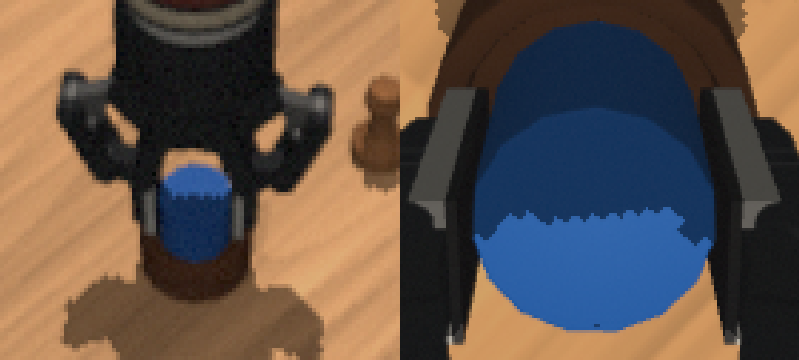

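It touches the floor at about 4 N, with the rim height at about 0.021 m and no slip in the grip. Releasing.

Emit:
{"api": "move_arm", "payload": {"targets": [{"x": 0.0005, "y": 0, "z": 0, "ax": 0, "ay": 0, "az": 0, "claw": -0.1}, {"x": 0.0005, "y": 0, "z": 0, "ax": 0, "ay": 0, "az": 0, "claw": 0.05}, {"x": 0.0, "y": 0, "z": 0, "ax": 0, "ay": 0, "az": 0, "claw": 0.3}, {"x": 0, "y": 0, "z": 0, "ax": 0, "ay": 0, "az": 0, "claw": 0.4}, {"x": 0, "y": 0, "z": 0, "ax": 0, "ay": 0, "az": 0, "claw": 0.5}, {"x": 0, "y": 0, "z": 0, "ax": 0, "ay": 0, "az": 0, "claw": 0.6}]}}

```text
time_s: 8.27
tcp_pos: [0.4738, 0.1342, 0.0286]
tcp_rot: [[-0.0, -0.647, 0.763], [-0.0, 0.763, 0.647], [-1.0, 0.0, -0.0]]
contact_force: [-0.5, 0.3, -0.8]
gripper_width: 0.801
```

```bash
python3 - <<'E'
from h import *
d=grab('side','s12')
a=cv2.resize(d['frame'][230:320,260:360],None,fx=4,fy=4,interpolation=cv2.INTER_NEAREST)
d=grab('wrist','w12');go(None)
b=cv2.resize(d['frame'][210:330,250:390],None,fx=2.85,fy=3,interpolation=cv2.INTER_NEAREST)
cv2.imwrite('pics/c12.png',np.hstack([a,b[:360,:399]])[:,:,::-1])
E
```

```text
t 8.3667 tcp [0.4738 0.1342 0.0287] yawz 40.31 F [ 0.4 -0.4  0.6] w 0.8 j [  8.  13. 117.  -0.  50. -33.]
```

View pics/c12.png

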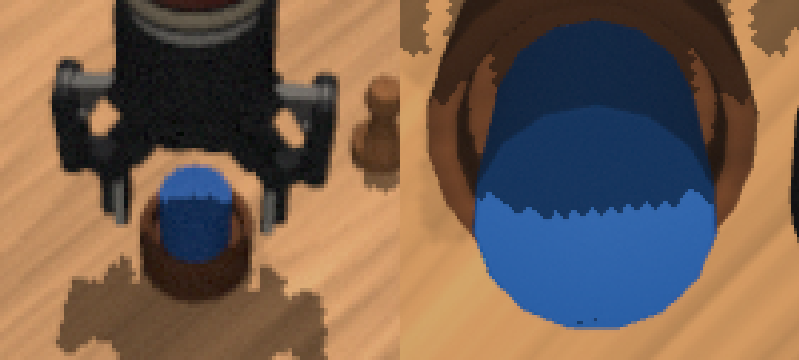

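The cap stands in the recess with the fingers clear. Retreating straight up and heading back.

Emit:
{"api": "move_arm", "payload": {"targets": [{"x": -0.015, "y": 0, "z": 0, "ax": 0, "ay": 0, "az": 0, "claw": 1}, {"x": -0.04, "y": 0, "z": 0, "ax": 0, "ay": 0, "az": 0, "claw": 1}, {"x": -0.07, "y": 0, "z": 0, "ax": 0, "ay": 0, "az": 0, "claw": 1}, {"x": -0.105, "y": 0, "z": 0, "ax": 0, "ay": 0, "az": 0, "claw": 1}, {"x": -0.14, "y": 0, "z": 0, "ax": 0, "ay": 0, "az": 0, "claw": 1}, {"x": -0.175, "y": 0, "z": 0, "ax": 0, "ay": 0, "az": 0, "claw": 1}, {"x": -0.21, "y": 0, "z": 0, "ax": 0, "ay": 0, "az": 0, "claw": 1}, {"x": -0.23, "y": 0, "z": 0, "ax": 0, "ay": 0, "az": 0, "claw": 1}, {"x": -0.23, "y": 0, "z": 0, "ax": 0, "ay": 0, "az": 0, "claw": 1}]}}

```text
time_s: 9.12
tcp_pos: [0.4775, 0.1348, 0.2655]
tcp_rot: [[0.012, -0.647, 0.762], [0.002, 0.763, 0.647], [-1.0, -0.007, 0.01]]
contact_force: [0.6, 0.2, -0.0]
gripper_width: 1.004
```

```bash
python3 - <<'E'
from h import *
go([.556-.6472*.05,-.192+.763*.05,.25],40.4)
E
```

```text
t 9.1167 tcp [0.4775 0.1348 0.2655] yawz 40.31 F [ 0.6  0.2 -0. ] w 1.004 j [  8.  -6. 108.   0.  77. -33.]
shift [ 0.0156 -0.2498 -0.1517]
turn [-0.09  0.59  0.38]
```

Emit:
{"api": "move_arm", "payload": {"targets": [{"x": 0, "y": -0.012, "z": -0.007, "ax": 0, "ay": 0, "az": 0, "claw": 1}, {"x": 0, "y": -0.035, "z": -0.021, "ax": 0, "ay": 0, "az": 0, "claw": 1}, {"x": 0, "y": -0.065, "z": -0.039, "ax": 0, "ay": 0, "az": 0, "claw": 1}, {"x": 0, "y": -0.095, "z": -0.057, "ax": 0, "ay": 0, "az": 0, "claw": 1}, {"x": 0, "y": -0.125, "z": -0.075, "ax": 0, "ay": 0, "az": 0, "claw": 1}, {"x": 0, "y": -0.155, "z": -0.093, "ax": 0, "ay": 0, "az": 0, "claw": 1}, {"x": 0, "y": -0.185, "z": -0.111, "ax": 0, "ay": 0, "az": 0, "claw": 1}, {"x": 0, "y": -0.215, "z": -0.13, "ax": 0, "ay": 0, "az": 0, "claw": 1}, {"x": 0, "y": -0.238, "z": -0.144, "ax": 0, "ay": 0, "az": 0, "claw": 1}, {"x": 0, "y": -0.248, "z": -0.15, "ax": 0, "ay": 0, "az": 0, "claw": 1}, {"x": 0, "y": -0.248, "z": -0.15, "ax": 0, "ay": 0, "az": 0, "claw": 1}, {"x": 0, "y": -0.248, "z": -0.15, "ax": 0, "ay": 0, "az": 0, "claw": 1}]}}

```text
time_s: 10.12
tcp_pos: [0.5193, -0.1514, 0.2576]
tcp_rot: [[-0.002, -0.646, 0.763], [0.002, 0.763, 0.646], [-1.0, 0.003, -0.0]]
contact_force: [-1.0, 0.8, 0.5]
gripper_width: 0.997
```

```bash
python3 - <<'E'
from h import *
grab('side','s13');d=grab('wrist','w13')
go([.556,-.192,.25],40.4)
cv2.imwrite('pics/c13.png',cv2.resize(d['frame'][180:300,255:375],None,fx=5,fy=5,interpolation=cv2.INTER_NEAREST)[:,:,::-1])
c=load('s13')['frame'];cv2.imwrite('pics/cs13.png',cv2.resize(c[250:330,260:360],None,fx=5,fy=5,interpolation=cv2.INTER_NEAREST)[:,:,::-1])
E
```

```text
t 10.2167 tcp [ 0.5194 -0.1503  0.2581] yawz 40.37 F [ 0.1  0.3 -0.3] w 1.004 j [-24.   1. 102.   0.  77. -64.]
shift [ 0.008  -0.0554  0.0009]
turn [-0.03  0.   -0.1 ]
```

View pics/c13.png

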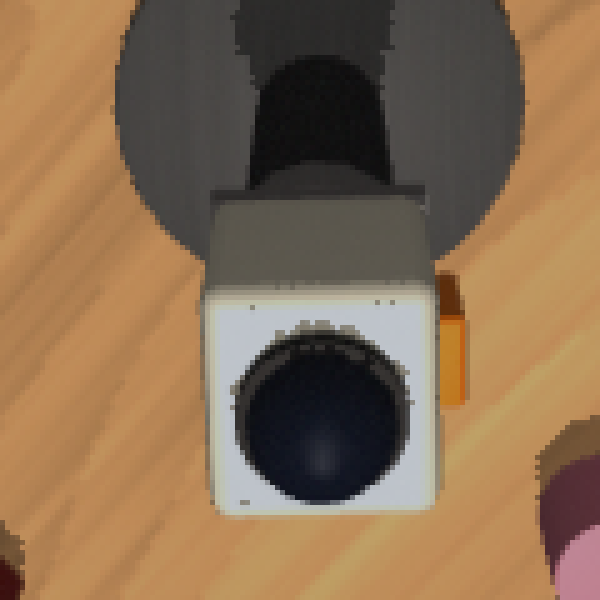

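View pics/cs13.png

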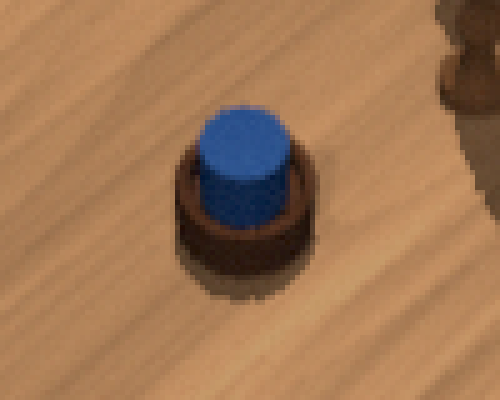

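```bash
python3 - <<'E'
from h import *
d=load('w13');s=load('s13');q=lambda x,y:(255+x/5,180+y/5)
c=[onz(d,*q(*p),.17) for p in((207,290),(437,290),(440,513),(213,515))];c=np.array(c);print(c.round(4).tolist(),c.mean(0),[np.linalg.norm(c[i]-c[(i+1)%4]).round(4) for i in range(4)])
for i,j in((0,1),(3,2)):
    v=c[j]-c[i];print(np.degrees(np.arctan2(v[1],v[0])))
print('capplaced',onz(s,260+245/5,250+143/5,.054))
go(c.mean(0)*[1,1,0]+[0,0,.122],40.4)
E
```

```text
[[0.5269, -0.1863, 0.17], [0.5555, -0.162, 0.17], [0.5836, -0.1927, 0.17], [0.5543, -0.2182, 0.17]] [ 0.55505085 -0.18978221  0.17      ] [np.float64(0.0375), np.float64(0.0417), np.float64(0.0388), np.float64(0.042)]
40.38541761113965
40.97188270462306
capplaced [0.47185778 0.13330179 0.054     ]
t 10.2167 tcp [ 0.5194 -0.1503  0.2581] yawz 40.37 F [ 0.1  0.3 -0.3] w 1.004 j [-24.   1. 102.   0.  77. -64.]
shift [ 0.136  -0.0534  0.0016]
turn [-0.03  0.   -0.1 ]
```

Emit:
{"api": "move_arm", "payload": {"targets": [{"x": 0, "y": -0.03, "z": 0.001, "ax": 0, "ay": 0, "az": 0, "claw": 1}, {"x": 0.01, "y": -0.05, "z": 0.002, "ax": 0, "ay": 0, "az": 0, "claw": 1}, {"x": 0.035, "y": -0.0535, "z": 0.002, "ax": 0, "ay": 0, "az": 0, "claw": 1}, {"x": 0.06, "y": -0.0535, "z": 0.002, "ax": 0, "ay": 0, "az": 0, "claw": 1}, {"x": 0.085, "y": -0.0535, "z": 0.002, "ax": 0, "ay": 0, "az": 0, "claw": 1}, {"x": 0.105, "y": -0.0535, "z": 0.002, "ax": 0, "ay": 0, "az": 0, "claw": 1}, {"x": 0.12, "y": -0.0535, "z": 0.002, "ax": 0, "ay": 0, "az": 0, "claw": 1}, {"x": 0.128, "y": -0.0535, "z": 0.002, "ax": 0, "ay": 0, "az": 0, "claw": 1}, {"x": 0.128, "y": -0.0535, "z": 0.002, "ax": 0, "ay": 0, "az": 0, "claw": 1}, {"x": 0.128, "y": -0.0535, "z": 0.002, "ax": 0, "ay": 0, "az": 0, "claw": 1}]}}

```text
time_s: 11.05
tcp_pos: [0.5562, -0.1904, 0.131]
tcp_rot: [[-0.0, -0.648, 0.762], [0.0, 0.762, 0.648], [-1.0, 0.0, 0.0]]
contact_force: [0.4, -0.9, 0.8]
gripper_width: 1.0
```

```bash
python3 - <<'E'
from h import *
d=grab('wrist','w14');go([.555+.0006,-.19+.0005,.124],40.4)
b=cv2.resize(d['frame'][180:340,200:440],None,fx=3.3,fy=3.3,interpolation=cv2.INTER_NEAREST);cv2.imwrite('pics/c14.png',b[:,:,::-1])
E
```

```text
t 11.1 tcp [ 0.5569 -0.191   0.132 ] yawz 40.37 F [ 0.3 -0.1  0. ] w 1.002 j [-26.  14. 102.   0.  64. -66.]
shift [ 0.008  0.002 -0.   ]
turn [-0.03  0.05  0.09]
```

View pics/c14.png

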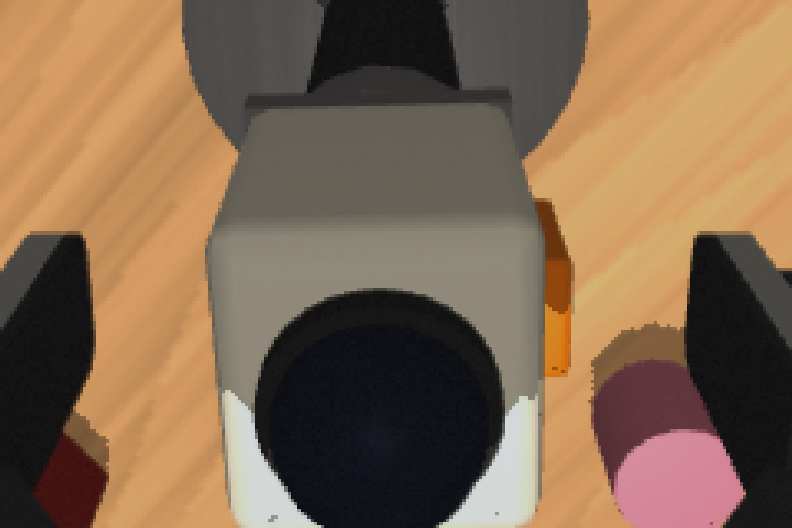

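Emit:
{"api": "move_arm", "payload": {"force": 25, "targets": [{"x": 0.004, "y": 0.002, "z": -0.0012, "ax": 0, "ay": 0, "az": 0, "claw": 1}, {"x": 0.008, "y": 0.002, "z": -0.0012, "ax": 0, "ay": 0, "az": 0, "claw": 0.6}, {"x": 0.008, "y": 0.002, "z": -0.0012, "ax": 0, "ay": 0, "az": 0, "claw": 0.2}, {"x": 0.008, "y": 0.002, "z": -0.0012, "ax": 0, "ay": 0, "az": 0, "claw": -0.2}, {"x": 0.008, "y": 0.002, "z": -0.0012, "ax": 0, "ay": 0, "az": 0, "claw": -0.5}, {"x": 0.008, "y": 0.002, "z": -0.0012, "ax": 0, "ay": 0, "az": 0, "claw": -0.5}, {"x": 0.008, "y": 0.002, "z": -0.0012, "ax": 0, "ay": 0, "az": 0, "claw": -0.5}, {"x": 0.008, "y": 0.002, "z": -0.0012, "ax": 0, "ay": 0, "az": 0, "claw": -0.5}]}}

```text
time_s: 11.77
tcp_pos: [0.5547, -0.1904, 0.1237]
tcp_rot: [[0.002, -0.647, 0.762], [0.0, 0.762, 0.647], [-1.0, -0.001, 0.002]]
contact_force: [2.8, 3.8, 4.4]
gripper_width: 0.474
```

```bash
python3 - <<'E'
from h import *
d=grab('wrist','w15');go([.555+.0006,-.19+.0005,.124],40.4)
b=cv2.resize(d['frame'][180:340,200:440],None,fx=3.3,fy=3.3,interpolation=cv2.INTER_NEAREST);cv2.imwrite('pics/c15.png',b[:,:,::-1])
E
```

```text
t 11.8167 tcp [ 0.5547 -0.1905  0.1237] yawz 40.33 F [1.2 2.4 4.4] w 0.469 j [-26.  14. 103.   0.  63. -66.]
shift [-0.0003  0.0002  0.0013]
turn [-0.07  0.09  0.07]
```

View pics/c15.png

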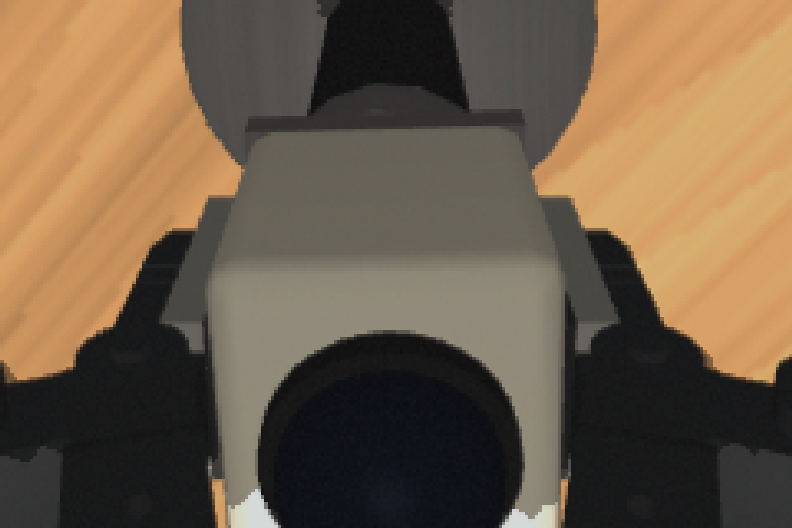

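Opening is about 40 mm, so the button appears pressed. Firming the grip before pulling.

Emit:
{"api": "move_arm", "payload": {"force": 70, "targets": [{"x": 0, "y": 0, "z": 0.0005, "ax": 0, "ay": 0, "az": 0, "claw": -0.6}, {"x": 0, "y": 0, "z": 0.0005, "ax": 0, "ay": 0, "az": 0, "claw": -0.6}, {"x": 0, "y": 0, "z": 0.0005, "ax": 0, "ay": 0, "az": 0, "claw": -0.6}, {"x": 0, "y": 0, "z": 0.0005, "ax": 0, "ay": 0, "az": 0, "claw": -0.6}, {"x": 0, "y": 0, "z": 0.0005, "ax": 0, "ay": 0, "az": 0, "claw": -0.6}]}}

```text
time_s: 12.23
tcp_pos: [0.5547, -0.1904, 0.1238]
tcp_rot: [[0.001, -0.648, 0.762], [-0.001, 0.762, 0.648], [-1.0, -0.001, 0.0]]
contact_force: [-0.1, 3.3, 6.3]
gripper_width: 0.463
```

```bash
python3 - <<'E'
from h import *
go(None)
E
```

```text
t 12.2333 tcp [ 0.5547 -0.1904  0.1238] yawz 40.38 F [-0.1  3.3  6.3] w 0.463 j [-26.  14. 103.  -0.  63. -66.]
```

Emit:
{"api": "move_arm", "payload": {"targets": [{"x": -0.002, "y": 0, "z": 0, "ax": 0, "ay": 0, "az": 0, "claw": -0.6}, {"x": -0.005, "y": 0, "z": 0, "ax": 0, "ay": 0, "az": 0, "claw": -0.6}, {"x": -0.01, "y": 0, "z": 0, "ax": 0, "ay": 0, "az": 0, "claw": -0.6}, {"x": -0.015, "y": 0, "z": 0, "ax": 0, "ay": 0, "az": 0, "claw": -0.6}, {"x": -0.02, "y": 0, "z": 0, "ax": 0, "ay": 0, "az": 0, "claw": -0.6}, {"x": -0.025, "y": 0, "z": 0, "ax": 0, "ay": 0, "az": 0, "claw": -0.6}, {"x": -0.025, "y": 0, "z": 0, "ax": 0, "ay": 0, "az": 0, "claw": -0.6}]}}

```text
time_s: 12.82
tcp_pos: [0.5547, -0.1904, 0.1476]
tcp_rot: [[0.001, -0.648, 0.762], [-0.0, 0.762, 0.648], [-1.0, -0.001, 0.001]]
contact_force: [4.8, 1.2, -4.1]
gripper_width: 0.458
```

```bash
python3 - <<'E'
from h import *
d=grab('wrist','w16');go(None)
b=cv2.resize(d['frame'][180:340,200:440],None,fx=3.3,fy=3.3,interpolation=cv2.INTER_NEAREST);cv2.imwrite('pics/c16.png',b[:,:,::-1])
E
```

```text
t 12.8667 tcp [ 0.5547 -0.1904  0.1473] yawz 40.35 F [ 5.2  0.9 -4.1] w 0.462 j [-26.  13. 102.   0.  66. -66.]
```

View pics/c16.png

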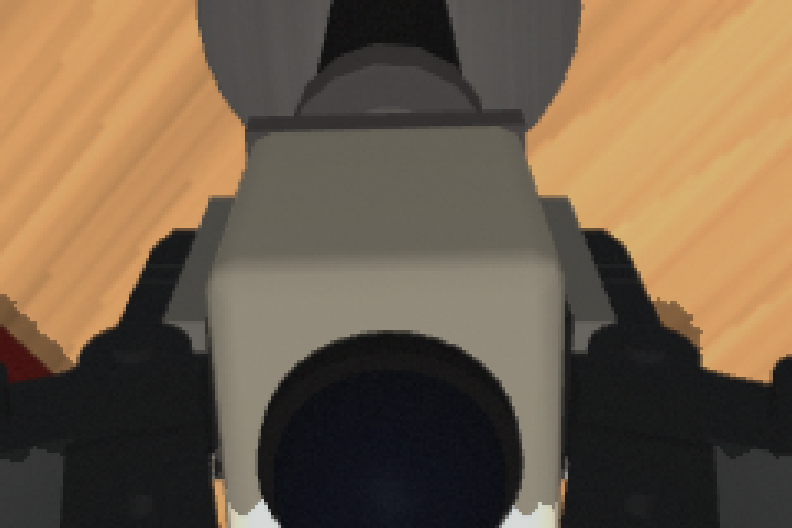

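The head comes up with the gripper without slipping, at about 4 N. Continuing past the first stop to the second.

Emit:
{"api": "move_arm", "payload": {"targets": [{"x": -0.004, "y": 0, "z": 0, "ax": 0, "ay": 0, "az": 0, "claw": -0.6}, {"x": -0.01, "y": 0, "z": 0, "ax": 0, "ay": 0, "az": 0, "claw": -0.6}, {"x": -0.017, "y": 0, "z": 0, "ax": 0, "ay": 0, "az": 0, "claw": -0.6}, {"x": -0.024, "y": 0, "z": 0, "ax": 0, "ay": 0, "az": 0, "claw": -0.6}, {"x": -0.031, "y": 0, "z": 0, "ax": 0, "ay": 0, "az": 0, "claw": -0.6}, {"x": -0.038, "y": 0, "z": 0, "ax": 0, "ay": 0, "az": 0, "claw": -0.6}, {"x": -0.045, "y": 0, "z": 0, "ax": 0, "ay": 0, "az": 0, "claw": -0.6}, {"x": -0.051, "y": 0, "z": 0, "ax": 0, "ay": 0, "az": 0, "claw": -0.6}, {"x": -0.056, "y": 0, "z": 0, "ax": 0, "ay": 0, "az": 0, "claw": -0.6}, {"x": -0.059, "y": 0, "z": 0, "ax": 0, "ay": 0, "az": 0, "claw": -0.6}, {"x": -0.059, "y": 0, "z": 0, "ax": 0, "ay": 0, "az": 0, "claw": -0.6}, {"x": -0.059, "y": 0, "z": 0, "ax": 0, "ay": 0, "az": 0, "claw": -0.6}]}}

```text
time_s: 13.87
tcp_pos: [0.5547, -0.1904, 0.2062]
tcp_rot: [[0.001, -0.647, 0.762], [-0.0, 0.762, 0.647], [-1.0, -0.001, 0.001]]
contact_force: [4.5, 0.4, -3.8]
gripper_width: 0.465
```

```bash
python3 - <<'E'
from h import *
d=grab('wrist','w17');go([.5547,-.1904,.2088])
b=cv2.resize(d['frame'][180:340,200:440],None,fx=3.3,fy=3.3,interpolation=cv2.INTER_NEAREST);cv2.imwrite('pics/c17.png',b[:,:,::-1])
E
```

```text
t 13.9167 tcp [ 0.5547 -0.1904  0.2061] yawz 40.34 F [ 5.9  0.6 -3.3] w 0.461 j [-26.   9.  99.   0.  72. -66.]
shift [-0.0027 -0.      0.    ]
```

View pics/c17.png

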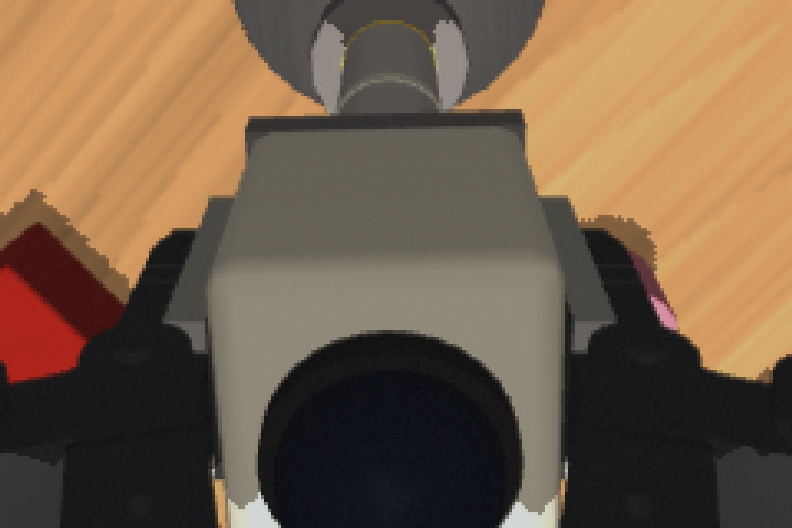

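Both rings are out: white on the tube, and yellow just emerging at the collar. Lift so far is 82.3 mm. Moving the last 3 mm to the stop.

Emit:
{"api": "move_arm", "payload": {"targets": [{"x": -0.001, "y": 0, "z": 0, "ax": 0, "ay": 0, "az": 0, "claw": -0.6}, {"x": -0.002, "y": 0, "z": 0, "ax": 0, "ay": 0, "az": 0, "claw": -0.6}, {"x": -0.003, "y": 0, "z": 0, "ax": 0, "ay": 0, "az": 0, "claw": -0.6}, {"x": -0.003, "y": 0, "z": 0, "ax": 0, "ay": 0, "az": 0, "claw": -0.6}, {"x": -0.003, "y": 0, "z": 0, "ax": 0, "ay": 0, "az": 0, "claw": -0.6}, {"x": -0.003, "y": 0, "z": 0, "ax": 0, "ay": 0, "az": 0, "claw": -0.6}]}}

```text
time_s: 14.42
tcp_pos: [0.5546, -0.1904, 0.2089]
tcp_rot: [[0.001, -0.647, 0.762], [-0.0, 0.762, 0.647], [-1.0, -0.001, 0.001]]
contact_force: [6.3, 1.5, -4.1]
gripper_width: 0.461
```

```bash
python3 - <<'E'
from h import *
d=grab('wrist','w18');s=grab('side','s18');c=grab('scene','sc18');go([.5547,-.1904,.2088])
b=cv2.resize(d['frame'][180:340,200:440],None,fx=1.6,fy=1.6,interpolation=cv2.INTER_NEAREST)
a=cv2.resize(s['frame'][90:330,250:480],None,fx=1.6,fy=1.6,interpolation=cv2.INTER_NEAREST)
o=np.zeros((384,b.shape[1]+a.shape[1],3),np.uint8);o[:b.shape[0],:b.shape[1]]=b;o[:,b.shape[1]:]=a[:384]
cv2.imwrite('pics/c18.png',o[:,:,::-1])
E
```

```text
t 14.5667 tcp [ 0.5547 -0.1904  0.2089] yawz 40.34 F [ 5.7  0.5 -4. ] w 0.459 j [-26.   9.  99.   0.  72. -66.]
shift [ 0.0001 -0.      0.    ]
```

View pics/c18.png

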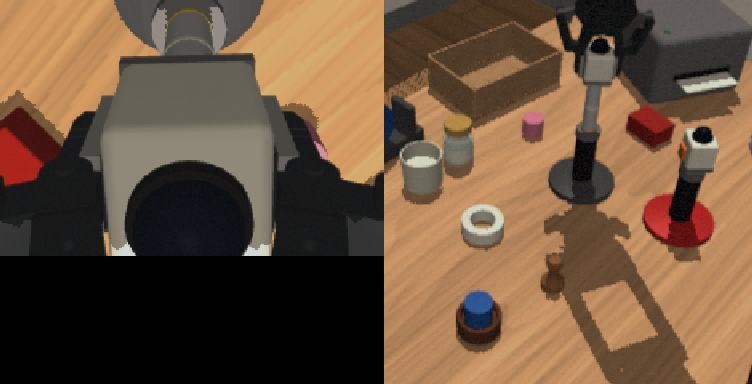

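View pics/sc18.png

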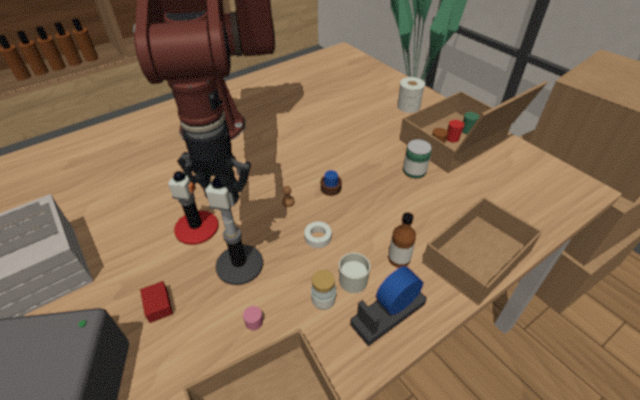

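The mast is at 85 mm, the yellow ring is clear of the collar, the cap stands in the holder and the bystanders are where they were. Handing in.

```bash
python3 - <<'E'
from h import *
go(None);print(r.close_job())
E
```

```text
t 14.5667 tcp [ 0.5547 -0.1904  0.2089] yawz 40.34 F [ 5.7  0.5 -4. ] w 0.459 j [-26.   9.  99.   0.  72. -66.]
the job is handed in; nothing more can be done
None
```

The job is done and handed in at 14.6 s, but no verdict came back. The blue cap is in the wooden holder, and the arm is still holding the camera head at full extension.

- **Cap:** It was lowered until it touched the recess floor at about 4 N, then let go. The later side view shows it upright and centred in the holder to about 1–2 mm.
- **Head:** I gripped it across the button at 70 N, and the opening of about 39–40 mm fits a fully pressed button. The tool then rose 85.1 mm from the closed position with no visible slip. Both the white and yellow rings show above the collar, and the arm carries about 4 N downward.
- **Bystanders:** The last pictures show the other things and the red monopod where they were. I checked this by eye and did not measure it.
- **Disagreements:** Position estimates for the holder from different cameras differed by up to about 9 mm, so I relied on the closer wrist view. Before release, the side and wrist views differed by about 2 mm on how centred the cap was. There is also a steady sideways force of about 6 N on the wrist, probably from a slightly off-centre grip on the head.

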